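Clip the thermometer onto the griddle stud

ROBOT

A 6-joint arm with a two-finger parallel gripper is mounted at the origin on the work surface. World frame = base frame: x ahead of the robot, y to its left, z up, the work surface at z = 0. Lengths are in m, angles in rad, forces in N, time in s.
With the tool pointing down it reaches from about 0.3 to 0.85 m from the base axis. Payload 4.2 kg.
Tool frame: the origin (TCP) lies midway between the tips of the shut fingers; the grasp point (between the pads) lies 19 mm behind it (ctrl.pinch_z is the distance from the TCP to the grasp point, in m); z points along the fingers, y is the line along which they close (so a half turn about z gives the same grasp; the last joint's range is limited). The gripper opens to 91 mm and grips with 3 to 60 N. Pads are 32 mm wide; open, the fingers measure 118 mm over their backs; the gripper's body (76 mm by 178 mm) begins 60 mm behind the grasp point.
Start: joints at [1.285, 0.32, 1.565, -0, 1.257, -0.02], TCP at [0.151, 0.555, 0.214] pointing down, gripper open.
Joint ranges: [-3.11, 3.11], [-0.84, 2.01], [0.21, 2.61], [-1.34, 4.49], [0.05, 2.63], [-2.56, 2.56]. Speed limits (rad/s): [2.57, 2.57, 3.14, 3.14, 3.14, 3.14].

INTERFACE

Orientations are given as a rotation vector (axis times angle).
In Python, from station import ctrl gives the robot as it stands.
- The arm moves only by the shell command python3 -m pendant 'ROWS' [FORCE]. ROWS is a JSON object of lists of equal length, an entry for each row: "dp": the shift along the tool's x, y, z in cm, a list of three; "rotation": the turn, a rotation vector about the tool's x, y, z in rad, a list of three; "gripper": the opening, from 0 (shut) to 1 (fully open). In form: {"dp": [[tx, ty, tz], ...], "rotation": [[rx, ry, rz], ...], "gripper": [gripper, ...]}. A call has 1 to 8 rows; each row shifts and turns the commanded pose from where the row before left it, along the tool's axes as they then stand; what a row does not reach is not made up. A row lasts 1/12 s, in which the tool goes at most 41.7 mm and 7.16 degrees, less where a joint would pass 70% of its speed; a pose out of reach is approached as far as the arm can. A call is refused whole if a number of a shift passes 4.17 or a number of a turn 0.125, either way. A call with a gripper value outside its range is refused whole. The fingers move at their own pace and stop on an object; FORCE is the grip in N (left out, the last holds). Time passes only in rows, so rows that do not move let the fingers close. It gives the time, the measured TCP pose, the force, the opening and the grip force at its end, in the units of the state.
- ctrl.sense(): the state, without advancing time (a new reading comes with each control period).
- ctrl.camera(name): name is "side" or "top" or "wrist"; returns a dict with "frame" (480x640x3 uint8, blue, green, red), "fx", "fy", "cx", "cy" (pixels), "position" and "orientation" of the camera in the world. Camera axes: x right, y down, z forward; pixel columns grow to the right and rows downward; lengths in m; the calibration is good to about 2 mm. A picture is of the moment at which its call begins. There is no depth.
- ctrl.hand_in(): hands the job in; it is judged then, once.
The state is a dict: "clock": time; "q": joint angles; "joint_velocities": joint speeds; "tau": joint torques, N m; "tool_pos": TCP position; "tool_rot": TCP orientation; "force": force on the tool from outside, world axes, zero at the start; "ft_torque": the same for the moment, N m; "opening": finger opening in m; "finger_force": force on a finger pad.
Only numpy, scipy, OpenCV 4.12 (cv2) and the standard library are available. Lean on these libraries where they do the work, as an engineer would, in place of code of your own. Each camera call takes 0.05 s, during which the arm holds its last target. There are 200 camera calls.

TASK

Take the clip-on thermometer out of its holder and hook it onto the headed stud of the griddle: with its nose resting on the stud's head press the plunger so that the hook comes out, slide the hook in under the head, and let the spring draw it up so that the thermometer stays clipped there, standing upright, when you let go. Press gently, never harder than about 20 newtons on the griddle or its stud, and leave the cup, dish, jar and turner as they are.

Things in the scene. Friction and masses are not known exactly. Their poses are not given: they have to be found in the camera images.
- cap (a point): Centre of the white square cap (28 x 28 mm, 26 mm tall) on top of the clip-on thermometer: the place to grasp. z up along the thermometer, x towards its hook's shank. Cap, rod and hook are one piece (the plunger) that slides in the barrel and turns with it. Total mass about 100 g. At the start it hangs upright by its collar in the holder.
- hook_tip (a point): Tip of the hook, middle of its upper edge, always 76 mm below the cap's centre. The hook is an L: a shank 9 to 12 mm from the axis on the +x side, and at its lower end a flat foot 8 mm wide, 4 mm thick, pointing inward and ending at this tip, 3 mm from the axis. The foot lies against the nose with the plunger out and moves down from it as the plunger is pressed. Axes as cap.
- plunger (a joint): Plunger travel, m: 0 = out, hook drawn up against the nose; 0.012 = fully pressed against a hard stop, cap 12 mm nearer the nose and hook 12 mm out. The spring pushes back with 2 N at 0, rising evenly to 8 N at 0.012; the barrel's weight (0.6 to 0.9 N) comes on top when the nose is pressed on something. About 0.006 when the stud's head is clamped between nose and hook.
- probe: The thermometer's barrel; origin at the centre of its flat round nose, its lower end; z up along it, x towards the hook's side. Steel, radius 13 mm, from 0 to 30 mm up, a collar of radius 20 mm from 30 to 34 mm with a 9 mm wide tab out to 27 mm over the hook's side, white and of radius 11 mm up to 50 mm; then the thin rod; the cap's underside at 63 mm (plunger out) or 51 mm (fully pressed).
- holder: White ceramic ring, 64 mm across, 43 mm high, fixed, with a 32 mm wide hole in which the thermometer hangs by its collar, nose 13 mm over the ledge; origin at the centre of its underside.
- stud_foot (a point): Where the axis of the upright steel stud meets the griddle's plate (60 mm over the ledge). Stud: shank 6 mm thick, flat round head 14 mm across, 6 mm thick, screwed in by an unknown amount: head top 28 to 42 mm above this point. The hook must come out 9 to 11 mm, outside the head's edge, then go in under it, at most until its tip meets the shank, 3 mm from the axis.
- griddle: Electric griddle, fixed: black base and dark steel plate 240 x 300 mm, 60 mm high with a 4 mm raised rim, a bar handle on its +y side and a rocker switch on its front; origin at the centre of its underside. Carries the stud, at x -85, y -105 mm.
- cup: Steel cup, 76 mm across, 85 mm high, origin at its underside; leave it.
- dish: White ceramic dish, 140 mm across, 35 mm high, origin at its underside; leave it.
- jar: Glass jar with hinged lid, 84 mm across, 119 mm high, origin at its underside; leave it.
- turner: Turner with black silicone handle, 300 mm long, lying flat; leave it.
Mind the look-alikes: they are no part of the job. Leave any pink or purple look-alike of the probe alone.

How it is judged:
On the way, in this order (a step that is already met when the one before it is completed fails the run):
1. the thermometer is lifted out of its holder (z of probe in the frame of holder above 0.05 m), for 0.1 s.
2. at the stud the plunger is pressed far enough for the hook to pass under the head (value of joint plunger above 0.007 m and horizontal distance between hook_tip and stud_foot below 0.03 m), for 0.1 s.
At the end, for the whole second after the job is handed in: The thermometer stands on the stud, within 7 degrees of upright and at rest, its hook tip under the head (within 5.8 mm of the stud's axis) and the head clamped by the spring between hook and nose (plunger at 4.5 to 7.8 mm), let go (horizontal distance between hook_tip and stud_foot below 0.0058 m and value of joint plunger between 0.0045 and 0.0078 m and angle between probe's own z axis and vertical below 0.12 rad and linear speed of probe below 0.02 m/s); the robot touches nothing.
It fails at once if the griddle or its stud is pressed with more than 25 N (contact force between griddle and anything else above 25 N).
It fails at once if a bystander is moved by more than 25 mm (distance of any of cup, dish, jar, turner from where it was at the start of the episode above 0.025 m).
It also fails if it takes over 59 s, if anything falls off the work surface, if the arm or the gripper's body presses on something with over 40 N, if the wrist force passes 120 N, or if a joint passes its speed limit or range.

## Working session

There is one attempt and no reset: what is moved stays moved. The work goes in short steps, Python scripts to look and compute and a shell command to move; the robot and the scene stay as the last step left them, time stands still between calls to the robot, and variables do not carry over. Pictures are saved under pics/ and viewed, at most 10 in all, crops included, and the job is handed in when it is done.

```bash
mkdir -p pics; ls; cat > h.py <<'E'
import numpy as np, cv2
from scipy.spatial.transform import Rotation as R
from station import ctrl
def rot(o):
    o=np.array(o,float)
    if o.shape==(3,3): return o
    return R.from_rotvec(o).as_matrix() if o.size==3 else R.from_quat(o).as_matrix()
def cam(n):
    c=ctrl.camera(n); return c
def ray(c,u,v):
    d=np.array([(u-c['cx'])/c['fx'],(v-c['cy'])/c['fy'],1.]); return np.array(c['position']),rot(c['orientation'])@d
def onz(c,u,v,z):
    p,d=ray(c,u,v); return p+d*(z-p[2])/d[2]
def proj(c,P):
    q=rot(c['orientation']).T@(np.array(P)-c['position']); return np.array([c['fx']*q[0]/q[2]+c['cx'],c['fy']*q[1]/q[2]+c['cy']])
def cross(a,b):
    (p,d),(q,e)=a,b; s=np.linalg.lstsq(np.c_[d,-e],q-p,rcond=None)[0]; x=p+d*s[0]; y=q+e*s[1]; return (x+y)/2,np.linalg.norm(x-y)
E
python3 - <<'E'
from h import *
for n in ('side','top'):
    c=cam(n); cv2.imwrite(f'pics/{n}0.png',c['frame']); print(n,{k:v for k,v in c.items() if k!='frame'})
print(ctrl.sense(), ctrl.pinch_z)
E
```

```text
pics
side {'fx': 445.1035141154278, 'fy': 445.1035141154278, 'cx': 324.2596838944258, 'cy': 237.9362633306214, 'position': array([ 0.40528626, -0.65791365,  0.94466063]), 'orientation': array([-2.4323444 ,  0.16998665, -0.08562768])}
top {'fx': 483.711133293412, 'fy': 483.711133293412, 'cx': 318.15655015961437, 'cy': 242.14322419233594, 'position': array([0.47079366, 0.05936574, 1.21606237]), 'orientation': array([-2.18109493,  2.19548537, -0.0473942 ])}
{'clock': 0.1, 'q': array([ 1.28500517e+00,  3.20212727e-01,  1.56549997e+00, -2.36791796e-05,
        1.25740395e+00, -2.00183385e-02]), 'joint_velocities': array([ 1.95126135e-04, -2.45037769e-03, -5.55033341e-03, -8.26787936e-04,
        3.39476117e-07, -3.11012524e-04]), 'tau': array([-1.10208995e-03, -4.13332343e+01, -2.32507360e+01,  7.28171412e-02,
        4.22021875e-02, -5.26881809e-05]), 'tool_pos': array([0.15092238, 0.55439531, 0.21323526]), 'tool_rot': array([-4.16208045e-01, -3.11368770e+00,  2.37119230e-03]), 'force': array([0.29291463, 0.11155534, 0.241845  ]), 'ft_torque': array([ 0.01381318,  0.02907028, -0.0261261 ]), 'finger_force': 0.0, 'opening': 0.0915071837925737} 0.0188
```

View pics/top0.png

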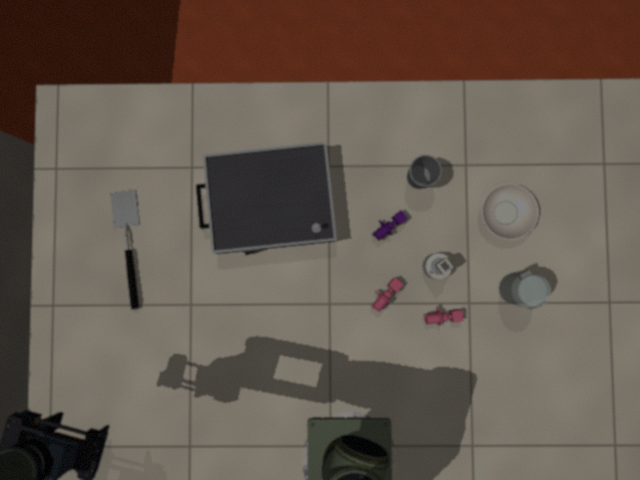

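View pics/side0.png

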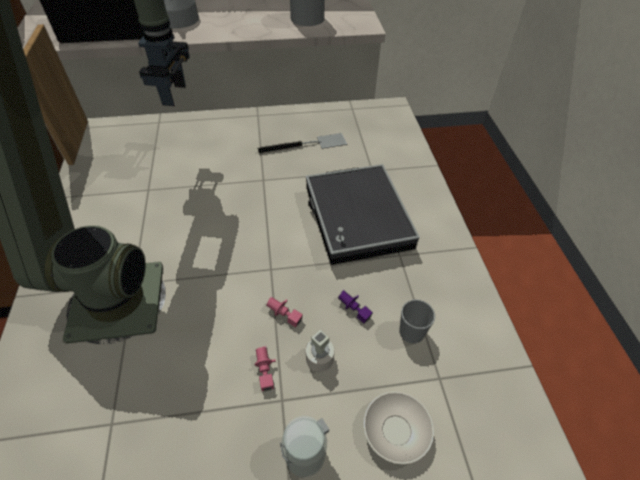

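The top view shows the white holder and cap at (441,266), and the stud on the griddle at (317,228). In the side view they are at (320,350) and (340,232). The candidates for the thermometer are purple (390,224), pink (388,293), pink (444,316), and the white-capped one upright in the holder (441,266). The last fits: white cap, standing in the ring. I'll confirm it with one enlarged crop.

```bash
python3 - <<'E'
import cv2,numpy as np
t=cv2.imread('pics/top0.png');s=cv2.imread('pics/side0.png')
f=lambda im,x,y:cv2.resize(im[y-24:y+24,x-32:x+32],(400,300),interpolation=cv2.INTER_CUBIC)
cv2.imwrite('pics/crop0.png',np.vstack([np.hstack([f(t,441,266),f(t,317,228)]),np.hstack([f(s,320,350),f(s,340,235)])]))
E
```

```text
(no output)
```

View pics/crop0.png

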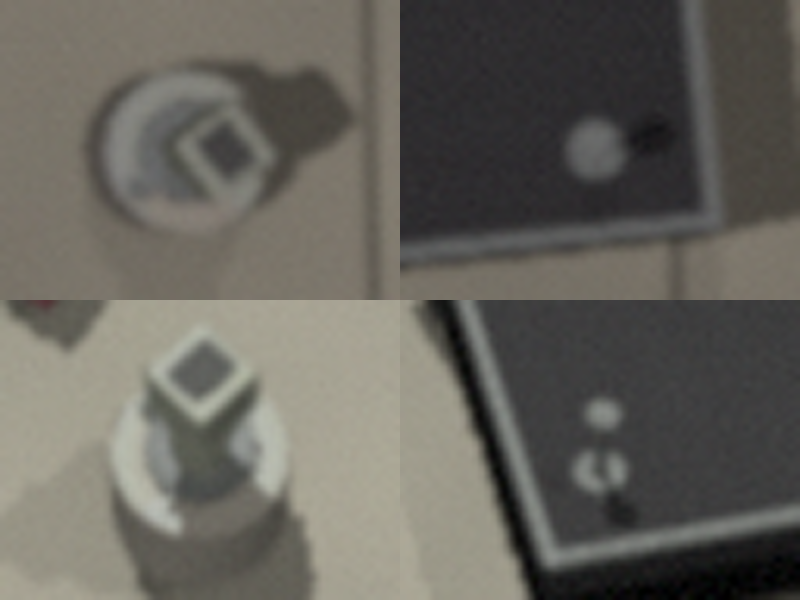

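The crop confirms it: white square cap with a grey face, its tab to the lower left in the top view, upright in the ceramic ring. The stud has a small head (side 340.5,229) above a wider base ring (340,238).

```bash
python3 - <<'E'
from h import *
t=cam('top');s=cam('side')
P,e=cross(ray(t,445.3,265.6),ray(s,320.4,337.6)); print('cap top 3d',P,e)
print('captop z.102 top/side',onz(t,445.3,265.6,.102),onz(s,320.4,337.6,.102))
q=[onz(t,409+x*.16,242+y*.16,.102)[:2] for x,y in((180,150),(232,105),(275,158),(222,205))]
for a,b in((0,1),(1,2),(3,2),(0,3)): d=q[b]-q[a]; print(np.degrees(np.arctan2(d[1],d[0])),np.linalg.norm(d))
tab=onz(t,409+140*.16,242+187*.16,.045);print('tab',tab, 'dir from cap', np.degrees(np.arctan2(*(tab-onz(t,445.3,265.6,.102))[[1,0]])))
print('foot top/side',onz(t,316.4,228,.06),onz(s,340,238.2,.06))
for h in(.028,.035,.042): print(h,'head top/side',onz(t,316.4,228,.06+h),onz(s,340.5,229.1,.06+h))
print(R.from_rotvec(ctrl.sense()['tool_rot']).as_matrix().round(3))
E
```

```text
cap top 3d [ 0.47573209 -0.21965409  0.10185649] 6.187896996725107e-05
captop z.102 top/side [ 0.47576222 -0.21962154  0.102     ] [ 0.47568926 -0.21972604  0.102     ]
-49.772716967398374 0.02537148415674508
-141.88351832126125 0.024831529667757788
-49.12321563421504 0.026105982208480146
-143.5263107068662 0.02516459271062157
tab [ 0.46101475 -0.20017969  0.045     ] dir from cap 127.18187299682042
foot top/side [0.56793779 0.07615518 0.06      ] [0.56985071 0.07852595 0.06      ]
0.028 head top/side [0.56558494 0.07574854 0.088     ] [0.57107872 0.08535753 0.088     ]
0.035 head top/side [0.56499673 0.07564688 0.095     ] [0.56972398 0.07928406 0.095     ]
0.042 head top/side [0.56440852 0.07554521 0.102     ] [0.56836925 0.0732106  0.102     ]
[[-0.965  0.263 -0.   ]
 [ 0.263  0.965 -0.001]
 [ 0.    -0.001 -1.   ]]
```

```bash
D='x'; 
python3 -m pendant '{"dp":[[-2.15,-2.75,0],[-2.15,-2.75,0],[-2.15,-2.75,0],[-2.15,-2.75,0],[-2.15,-2.75,0],[-2.15,-2.75,0],[-2.15,-2.75,0],[-2.15,-2.75,0]],"rotation":[[0,0,0],[0,0,0],[0,0,0],[0,0,0],[0,0,0],[0,0,0],[0,0,0],[0,0,0]],"gripper":[1,1,1,1,1,1,1,1]}'
python3 -m pendant '{"dp":[[-2.15,-2.75,0],[-2.15,-2.75,0],[-2.15,-2.75,0],[-2.15,-2.75,0],[-2.15,-2.75,0],[-2.15,-2.75,0],[-2.15,-2.75,0],[-2.15,-2.75,0]],"rotation":[[0,0,0],[0,0,0],[0,0,0],[0,0,0],[0,0,0],[0,0,0],[0,0,0],[0,0,0]],"gripper":[1,1,1,1,1,1,1,1]}'
python3 -m pendant '{"dp":[[-2.15,-2.75,0],[-2.15,-2.75,0],[-2.15,-2.75,0],[-2.15,-2.75,0],[-2.15,-2.75,0],[-2.15,-2.75,0],[-2.15,-2.75,0],[-2.15,-2.75,0]],"rotation":[[0,0,0],[0,0,0],[0,0,0],[0,0,0],[0,0,0],[0,0,0],[0,0,0],[0,0,0]],"gripper":[1,1,1,1,1,1,1,1]}'
python3 -m pendant '{"dp":[[0,0,0],[0,0,0],[0,0,0],[0,0,0],[0,0,0],[0,0,0],[0,0,0],[0,0,0]],"rotation":[[0,0,0.123],[0,0,0.123],[0,0,0.123],[0,0,0.123],[0,0,0.123],[0,0,0.123],[0,0,0.123],[0,0,0.123]],"gripper":[1,1,1,1,1,1,1,1]}'
python3 -m pendant '{"dp":[[0,0,0],[0,0,0],[0,0,0],[0,0,0],[0,0,0],[0,0,0],[0,0,0],[0,0,0]],"rotation":[[0,0,0.123],[0,0,0.123],[0,0,0.123],[0,0,0.123],[0,0,0.123],[0,0,0.123],[0,0,0.123],[0,0,0.123]],"gripper":[1,1,1,1,1,1,1,1]}'
python3 -m pendant '{"dp":[[0,0,0],[0,0,0],[0,0,0],[0,0,0]],"rotation":[[0,0,0.123],[0,0,0.12],[0,0,0],[0,0,0]],"gripper":[1,1,1,1]}'
python3 - <<'E'
from h import *
c=cam('wrist'); cv2.imwrite('pics/w1.png',c['frame']); s=ctrl.sense()
print(s['clock'],s['tool_pos'],s['q'],s['force'],R.from_rotvec(s['tool_rot']).as_matrix().round(4)); print(c['position'],rot(c['orientation']).round(3),c['fx'])
print('cap top expected',proj(c,(.4757,-.2197,.102)))
E
```

```text
clock: 0.87
tool_pos: [0.2594, 0.2957, 0.2139]
tool_rot: [0.415, 3.114, 0.0]
force: [0.6, 0.1, 0.1]
opening: 0.0911
finger_force: 0.0
clock: 1.53
tool_pos: [0.3676, 0.0382, 0.2141]
tool_rot: [0.417, 3.113, 0.001]
force: [1.3, 0.6, -0.1]
opening: 0.0912
finger_force: 0.0
clock: 2.2
tool_pos: [0.4758, -0.2193, 0.2137]
tool_rot: [-0.417, -3.114, -0.001]
force: [-0.0, 0.5, 0.3]
opening: 0.091
finger_force: 0.0
clock: 2.87
tool_pos: [0.4754, -0.2175, 0.2137]
tool_rot: [-1.845, -2.542, -0.0]
force: [-0.8, 0.2, -0.2]
opening: 0.0911
finger_force: 0.0
clock: 3.53
tool_pos: [0.4754, -0.2175, 0.2137]
tool_rot: [-2.827, -1.369, 0.0]
force: [0.1, -0.1, -0.7]
opening: 0.0911
finger_force: 0.0
clock: 3.87
tool_pos: [0.4755, -0.2175, 0.2138]
tool_rot: [-2.968, -1.03, 0.0]
force: [-0.4, 0.8, -0.7]
opening: 0.0906
finger_force: 0.0
3.9167 [ 0.47545296 -0.21751166  0.21381394] [-4.51104418e-01  2.37863041e-01  1.68110829e+00  7.99037761e-05
  1.22293919e+00  4.51989664e-01] [0.51099786 0.54588145 0.39112773] [[ 7.853e-01  6.192e-01 -3.000e-04]
 [ 6.192e-01 -7.853e-01  2.000e-04]
 [-1.000e-04 -3.000e-04 -1.000e+00]]
[ 0.53565973 -0.16808664  0.38462785] [[ 0.619 -0.755 -0.217]
 [-0.785 -0.595 -0.172]
 [ 0.001  0.277 -0.961]] 332.21289138875926
cap top expected [328.12076727 235.11307015]
```

View pics/w1.png

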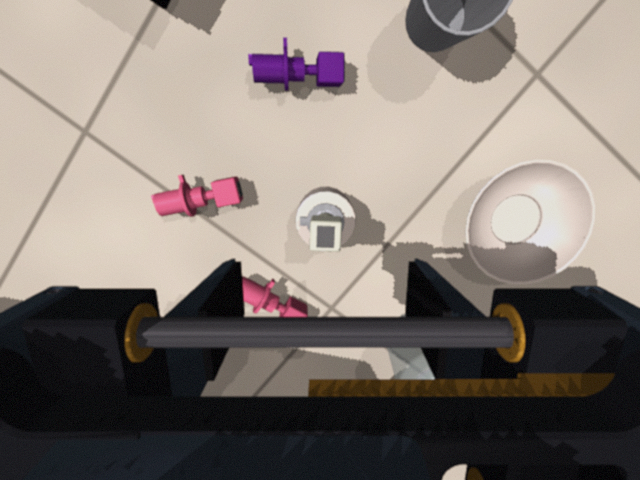

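The wrist view shows the cap top at (325.5,236.5), against (328,235) expected. The tab is to the left (303,220), which is tool −y, so the yaw is aligned. I'll descend and grasp.

```bash

python3 -m pendant '{"dp":[[-0.2,0.05,2.8],[0,0,2.8],[0,0,2.8],[0,0,2.8],[0,0,1.8],[0,0,1.1],[0,0,0],[0,0,0]],"rotation":[[0,0,0],[0,0,0],[0,0,0],[0,0,0],[0,0,0],[0,0,0],[0,0,0],[0,0,0]],"gripper":[1,1,1,1,1,1,1,1]}'
python3 -m pendant '{"dp":[[0,0,0],[0,0,0],[0,0,0],[0,0,0],[0,0,0],[0,0,0],[0,0,0],[0,0,0]],"rotation":[[0,0,0],[0,0,0],[0,0,0],[0,0,0],[0,0,0],[0,0,0],[0,0,0],[0,0,0]],"gripper":[0.2,0.2,0.2,0.2,0.2,0.2,0.2,0.2]}' 25
python3 -m pendant '{"dp":[[0,0,0],[0,0,0],[0,0,0],[0,0,0]],"rotation":[[0,0,0],[0,0,0],[0,0,0],[0,0,0]],"gripper":[0.2,0.2,0.2,0.2]}' 25
```

```text
clock: 4.58
tool_pos: [0.4742, -0.2191, 0.0727]
tool_rot: [-2.968, -1.027, 0.001]
force: [-0.4, -0.7, 0.6]
opening: 0.0907
finger_force: 0.0
clock: 5.25
tool_pos: [0.4743, -0.2191, 0.073]
tool_rot: [-2.97, -1.025, -0.0]
force: [-0.1, 0.0, 0.0]
opening: 0.0408
finger_force: 0.0
clock: 5.58
tool_pos: [0.4743, -0.2192, 0.0729]
tool_rot: [-2.969, -1.025, 0.0]
force: [-0.7, -0.5, -0.6]
opening: 0.0279
finger_force: 25.0
```

```bash

python3 -m pendant '{"dp":[[0,0,-1],[0,0,-2.5],[0,0,-2.5],[0,0,-3],[0,0,-3],[0,0,-3],[0,0,-2],[0,0,0]],"rotation":[[0,0,0],[0,0,0],[0,0,0],[0,0,0],[0,0,0],[0,0,0],[0,0,0],[0,0,0]],"gripper":[0.2,0.2,0.2,0.2,0.2,0.2,0.2,0.2]}' 30
python3 -m pendant '{"dp":[[1,-0.72,0],[2,-1.45,0],[2.5,-1.8,0],[2.5,-1.8,0],[2.5,-1.8,0],[2.5,-1.8,0],[2.5,-1.8,0],[2.5,-1.8,0]],"rotation":[[0,0,0],[0,0,0],[0,0,0],[0,0,0],[0,0,0],[0,0,0],[0,0,0],[0,0,0]],"gripper":[0.2,0.2,0.2,0.2,0.2,0.2,0.2,0.2]}' 30
python3 -m pendant '{"dp":[[2.5,-1.8,0],[2.5,-1.8,0],[1.5,-1.05,0],[1,-0.7,0],[0,0,0],[0,0,0]],"rotation":[[0,0,0],[0,0,0],[0,0,0],[0,0,0],[0,0,0],[0,0,0]],"gripper":[0.2,0.2,0.2,0.2,0.2,0.2]}' 30
python3 -m pendant '{"dp":[[0,0,0],[0,0,0],[0,0,0],[0,0,0],[0,0,0],[0,0,0],[0,0,0],[0,0,0]],"rotation":[[0,0,-0.113],[0,0,-0.113],[0,0,-0.113],[0,0,-0.113],[0,0,-0.113],[0,0,-0.113],[0,0,-0.113],[0,0,-0.113]],"gripper":[0.2,0.2,0.2,0.2,0.2,0.2,0.2,0.2]}' 30
python3 -m pendant '{"dp":[[0,0,0],[0,0,0]],"rotation":[[0,0,0],[0,0,0]],"gripper":[0.2,0.2]}' 30
python3 - <<'E'
from h import *
c=cam('wrist'); cv2.imwrite('pics/w2.png',c['frame']); s=ctrl.sense()
print(s['clock'],s['tool_pos'],s['q'],R.from_rotvec(s['tool_rot']).as_matrix().round(4)); print(c['position'],rot(c['orientation']).round(3))
print('foot, head expected',proj(c,(.569,.0775,.06)),proj(c,(.569,.0775,.097)))
E
```

```text
clock: 6.25
tool_pos: [0.4765, -0.2202, 0.2484]
tool_rot: [2.963, 1.023, 0.012]
force: [0.3, -0.2, -0.7]
opening: 0.0276
finger_force: 30.0
clock: 6.92
tool_pos: [0.5347, -0.0036, 0.2408]
tool_rot: [-2.967, -1.025, 0.006]
force: [0.3, -1.0, -1.6]
opening: 0.0281
finger_force: 30.0
clock: 7.42
tool_pos: [0.5611, 0.0824, 0.2416]
tool_rot: [-2.969, -1.027, 0.005]
force: [0.3, -0.5, -0.6]
opening: 0.0281
finger_force: 30.0
clock: 8.08
tool_pos: [0.5612, 0.0805, 0.2427]
tool_rot: [-2.22, -2.223, 0.002]
force: [-0.1, -0.3, -1.8]
opening: 0.0282
finger_force: 30.0
clock: 8.25
tool_pos: [0.5615, 0.0811, 0.2428]
tool_rot: [-2.229, -2.214, 0.001]
force: [-0.3, 0.6, -1.5]
opening: 0.0281
finger_force: 30.0
8.3 [0.56162295 0.08129791 0.24282086] [ 1.23614110e-01  2.91487782e-01  1.53199816e+00 -2.16217654e-04
  1.31860089e+00  1.29674853e-01] [[ 6.e-03  1.e+00 -5.e-04]
 [ 1.e+00 -6.e-03 -3.e-04]
 [-3.e-04 -5.e-04 -1.e+00]]
[0.56086607 0.16034243 0.41359632] [[ 1.    -0.006 -0.002]
 [-0.006 -0.961 -0.278]
 [-0.     0.278 -0.961]]
foot, head expected [332.50373015 220.61247128] [333.36603159 229.18960246]
```

View pics/w2.png

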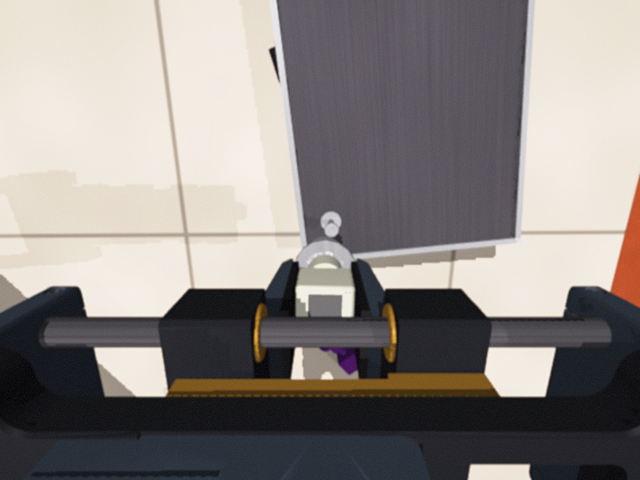

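The wrist view shows the stud's base ring at (330.5,219.5), its head at about (331,230), and the held collar at about (323,257). I'll enlarge this and the side view to fix head height and the relative offset.

```bash
python3 - <<'E'
from h import *
w=cv2.imread('pics/w2.png'); s=cam('side')
a=cv2.resize(w[200:275,280:380],(400,300),interpolation=cv2.INTER_CUBIC)
x,y=proj(s,(.5616,.08,.15)).astype(int); print('side crop origin',x-40,y-30)
b=cv2.resize(s['frame'][y-30:y+30,x-40:x+40],(400,300),interpolation=cv2.INTER_CUBIC)
cv2.imwrite('pics/crop2.png',np.hstack([a,b]))
c=cam('wrist')
for z in(.06,.1,.182,.214,.233,.258,.271): print(z,'axis in wrist',proj(c,(.5616,.0813,z)).round(1),'side',proj(s,(.5616,.0813,z)).round(1))
E
```

```text
side crop origin 298 184
0.06 axis in wrist [325.5 217.7] side [336.7 237.7]
0.1 axis in wrist [325.6 226.7] side [337.3 227.5]
0.182 axis in wrist [325.9 254.1] side [338.6 204.8]
0.214 axis in wrist [326.2 270.2] side [339.2 195.2]
0.233 axis in wrist [326.3 282.2] side [339.5 189.3]
0.258 axis in wrist [326.6 301.9] side [340.  181.3]
0.271 axis in wrist [326.7 314.4] side [340.3 177. ]
```

View pics/crop2.png

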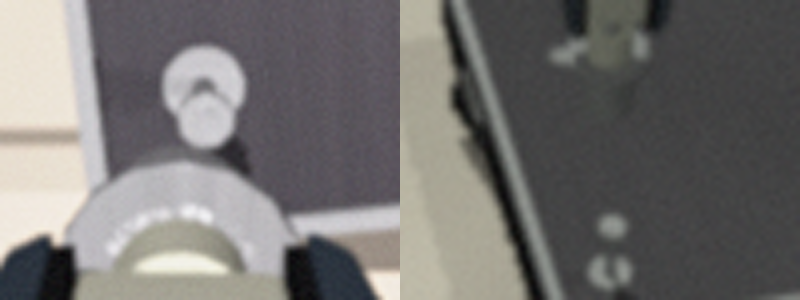

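Wrist crop: base ring at (331,221.8), head at (331.5,230), collar centre column 326.2 as predicted. The stud is therefore at about (0.5675,0.0767), with its head top about 35 mm up. Next I'll check the cap position along tool x.

```bash
python3 - <<'E'
from h import *
c=cam('wrist');f=c['frame']; print(c['cy'],c['cx'])
g=f.mean(2); print('row profile col 325:',[(y,int(g[y,322:329].mean())) for y in range(232,330,2)])
print('col profile row 305:',[(x,int(g[303:308,x].mean())) for x in range(290,364,3)])
T=np.array(ctrl.sense()['tool_pos']); n=T[2]-.060
for nm,dy,z in(('collar edge',.02,.034),('white top edge +y',.011,.05),('cap under +y',.014,.063),('cap top +y',.014,.089),('cap top mid',0,.089),('cap top -y',-.014,.089)):
    print(nm,proj(c,T*[1,1,0]+[0,dy,n+z]).round(1))
E
```

```text
237.68971233881342 324.4606931017644
row profile col 325: [(232, 165), (234, 150), (236, 122), (238, 110), (240, 147), (242, 193), (244, 189), (246, 187), (248, 188), (250, 192), (252, 217), (254, 204), (256, 159), (258, 157), (260, 156), (262, 172), (264, 231), (266, 235), (268, 187), (270, 154), (272, 156), (274, 158), (276, 159), (278, 160), (280, 160), (282, 161), (284, 165), (286, 210), (288, 235), (290, 236), (292, 237), (294, 195), (296, 117), (298, 119), (300, 120), (302, 120), (304, 118), (306, 118), (308, 120), (310, 118), (312, 119), (314, 119), (316, 86), (318, 49), (320, 59), (322, 75), (324, 75), (326, 80), (328, 86)]
col profile row 305: [(290, 8), (293, 10), (296, 120), (299, 139), (302, 149), (305, 228), (308, 163), (311, 118), (314, 119), (317, 119), (320, 118), (323, 119), (326, 118), (329, 119), (332, 119), (335, 118), (338, 116), (341, 156), (344, 237), (347, 235), (350, 234), (353, 162), (356, 10), (359, 16), (362, 17)]
collar edge [326.3 241.1]
white top edge +y [326.5 263.9]
cap under +y [326.7 267.2]
cap top +y [327.  287.5]
cap top mid [327.1 314.5]
cap top -y [327.2 340.3]
```

```bash

python3 -m pendant '{"dp":[[-0.46,-0.22,0],[0,0,1.5],[0,0,2],[0,0,2],[0,0,1.5],[0,0,0.3],[0,0,0],[0,0,0]],"rotation":[[0,0,0],[0,0,0],[0,0,0],[0,0,0],[0,0,0],[0,0,0],[0,0,0],[0,0,0]],"gripper":[0.2,0.2,0.2,0.2,0.2,0.2,0.2,0.2]}' 45
python3 - <<'E'
from h import *
f=[]
for i in range(6):
    c=cam('side'); f.append(ctrl.sense()['force'])
s=ctrl.sense(); print(s['clock'],s['tool_pos'],np.mean(f,0),np.std(f,0),R.from_rotvec(s['tool_rot']).as_matrix().round(4)[:,2])
x,y=proj(s:=c,(.5616,.08,.11)).astype(int); print('side crop origin',x-40,y-30)
b=cv2.resize(c['frame'][y-30:y+30,x-40:x+40],(400,300),interpolation=cv2.INTER_CUBIC)
w=cam('wrist')['frame']
a=cv2.resize(w[200:275,280:380],(400,300),interpolation=cv2.INTER_CUBIC)
cv2.imwrite('pics/crop3.png',np.hstack([a,b]))
E
```

```text
clock: 9.12
tool_pos: [0.5603, 0.0777, 0.1708]
tool_rot: [2.223, 2.218, 0.002]
force: [0.5, -0.9, -1.5]
opening: 0.0276
finger_force: 45.0
9.4167 [0.5601251  0.07777583 0.17070009] [ 0.2746922   0.3868241  -0.83588369] [0.45835466 0.27928774 0.43314434] [ 1.4e-03  2.0e-04 -1.0e+00]
side crop origin 297 195
```

View pics/crop3.png

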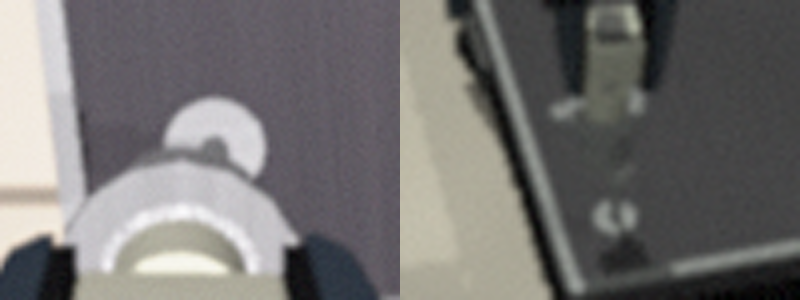

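The wrist crop has the ring at column 333.75, so the stud is about 7.3 mm in +x from the axis. The side crop shows the hook side to the left and the nose above the stud. I'll make a small correction and feel downwards.

```bash

python3 -m pendant '{"dp":[[-0.1,-0.07,0.4],[0,0,0.4],[0,0,0.2],[0,0,0],[0,0,0]],"rotation":[[0,0,0],[0,0,0],[0,0,0],[0,0,0],[0,0,0]],"gripper":[0.2,0.2,0.2,0.2,0.2]}'
for i in 1 2 3 4; do python3 -m pendant '{"dp":[[0,0,0.1],[0,0,0.1],[0,0,0],[0,0,0]],"rotation":[[0,0,0],[0,0,0],[0,0,0],[0,0,0]],"gripper":[0.2,0.2,0.2,0.2]}' | grep -E 'tool_pos|^force'; done
```

```text
clock: 9.88
tool_pos: [0.559, 0.0767, 0.1597]
tool_rot: [-2.223, -2.219, 0.0]
force: [0.0, -0.2, -1.8]
opening: 0.0276
finger_force: 45.0
tool_pos: [0.5592, 0.0767, 0.1583]
force: [-0.5, -0.3, 2.3]
tool_pos: [0.5592, 0.0768, 0.1561]
force: [-0.7, 0.2, 4.2]
tool_pos: [0.5592, 0.0768, 0.1541]
force: [-0.5, 0.2, 4.1]
tool_pos: [0.5592, 0.0768, 0.1521]
force: [-1.2, -0.0, 5.9]
```

```bash
cat > fz.py <<'E'
from h import *
f=[]
for i in range(6): c=cam('side'); f.append(ctrl.sense()['force'])
s=ctrl.sense(); print(s['clock'],s['tool_pos'].round(4),s['opening'],np.mean(f,0).round(2),np.array(s['ft_torque']).round(2))
E
python3 fz.py
python3 -m pendant '{"dp":[[0,0,0.1],[0,0,0.1],[0,0,0],[0,0,0]],"rotation":[[0,0,0],[0,0,0],[0,0,0],[0,0,0]],"gripper":[0.2,0.2,0.2,0.2]}' | grep -E 'tool_pos|^force'; python3 fz.py
```

```text
11.5167 [0.5592 0.0768 0.1521] 0.027841720799511836 [-0.94  0.06  5.07] [-0.07  0.09 -0.04]
tool_pos: [0.5592, 0.0768, 0.1502]
force: [-1.7, 0.3, 6.3]
12.15 [0.5592 0.0768 0.1503] 0.027968912682493734 [-0.87 -0.09  5.81] [-0.08  0.19  0.03]
```

```bash
python3 -m pendant '{"dp":[[0,0,0.08],[0,0,0.07],[0,0,0],[0,0,0]],"rotation":[[0,0,0],[0,0,0],[0,0,0],[0,0,0]],"gripper":[0.2,0.2,0.2,0.2]}' | grep -E 'tool_pos|^force'; python3 fz.py; python3 - <<'E'
from h import *
c=cam('wrist');g=c['frame'].mean(2)
print([(y,int(g[y,322:329].mean())) for y in range(220,300,1)])
T=np.array(ctrl.sense()['tool_pos']);n=T[2]-.060
for x in(0,.008,.009,.01,.011,.012): print(x,[proj(c,T*[1,1,0]+[0,dy,n+x+z]).round(1)[1] for dy,z in((.02,.034),(.02,.030),(.014,.063-x),(.014,.089-x))])
w=cv2.resize(c['frame'][200:275,280:380],(400,300),interpolation=cv2.INTER_CUBIC)
s=cam('side'); b=cv2.resize(s['frame'][195:255,297:377],(400,300),interpolation=cv2.INTER_CUBIC)
cv2.imwrite('pics/crop4.png',np.hstack([w,b]))
E
```

```text
tool_pos: [0.5593, 0.0768, 0.1489]
force: [-1.4, -0.2, 7.2]
12.7833 [0.5593 0.0768 0.1489] 0.02758775083199491 [-1.05 -0.38  6.41] [-0.08  0.22  0.03]
[(220, 98), (221, 98), (222, 98), (223, 98), (224, 98), (225, 98), (226, 98), (227, 98), (228, 97), (229, 97), (230, 98), (231, 107), (232, 123), (233, 140), (234, 159), (235, 175), (236, 186), (237, 195), (238, 200), (239, 191), (240, 168), (241, 137), (242, 119), (243, 118), (244, 130), (245, 165), (246, 198), (247, 205), (248, 201), (249, 201), (250, 200), (251, 201), (252, 201), (253, 201), (254, 199), (255, 204), (256, 219), (257, 232), (258, 234), (259, 221), (260, 191), (261, 172), (262, 168), (263, 168), (264, 169), (265, 168), (266, 169), (267, 168), (268, 167), (269, 167), (270, 167), (271, 168), (272, 168), (273, 169), (274, 169), (275, 170), (276, 170), (277, 170), (278, 171), (279, 173), (280, 171), (281, 173), (282, 173), (283, 172), (284, 177), (285, 193), (286, 222), (287, 238), (288, 242), (289, 242), (290, 243), (291, 243), (292, 243), (293, 241), (294, 209), (295, 151), (296, 125), (297, 126), (298, 129), (299, 128)]
0 [np.float64(241.4), np.float64(239.6), np.float64(267.5), np.float64(287.8)]
0.008 [np.float64(245.3), np.float64(243.3), np.float64(267.5), np.float64(287.8)]
0.009 [np.float64(245.8), np.float64(243.8), np.float64(267.5), np.float64(287.8)]
0.01 [np.float64(246.3), np.float64(244.3), np.float64(267.5), np.float64(287.8)]
0.011 [np.float64(246.8), np.float64(244.8), np.float64(267.5), np.float64(287.8)]
0.012 [np.float64(247.3), np.float64(245.3), np.float64(267.5), np.float64(287.8)]
```

View pics/crop4.png

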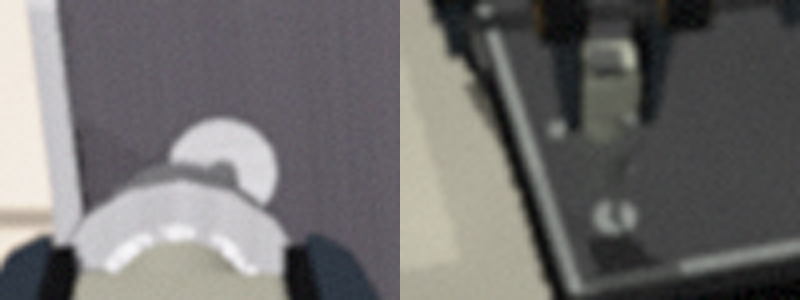

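The crop shows the nose seated on the head, with the collar edge at row 245, so the plunger is about 9.5 mm pressed (force agrees). Now I'll press slightly more and slide the hook in along +x (tool +y).

```bash
python3 -m pendant '{"dp":[[0,0,0.05],[0,0.1,0],[0,0.1,0],[0,0.1,0],[0,0.1,0],[0,0.1,0],[0,0,0],[0,0,0]],"rotation":[[0,0,0],[0,0,0],[0,0,0],[0,0,0],[0,0,0],[0,0,0],[0,0,0],[0,0,0]],"gripper":[0.2,0.2,0.2,0.2,0.2,0.2,0.2,0.2]}' | grep -E 'tool_pos|^force'; python3 fz.py
for i in 1 2; do python3 -m pendant '{"dp":[[0,0.1,0],[0,0,0],[0,0,0]],"rotation":[[0,0,0],[0,0,0],[0,0,0]],"gripper":[0.2,0.2,0.2]}' | grep -E 'tool_pos|^force'; done; python3 fz.py
```

```text
tool_pos: [0.5617, 0.0767, 0.1476]
force: [-4.2, 1.0, 6.6]
13.85 [0.5617 0.0767 0.1477] 0.027807793595082793 [-5.61 -0.1   7.31] [-0.15  1.22 -0.  ]
tool_pos: [0.5626, 0.0767, 0.1477]
force: [-4.1, 0.5, 7.5]
tool_pos: [0.5636, 0.0767, 0.1477]
force: [-5.8, -0.1, 7.8]
14.65 [0.5636 0.0767 0.1477] 0.027924959562267503 [-4.9  -0.12  7.83] [-0.08  1.26  0.01]
```

```bash
for i in 1 2 3 4; do python3 -m pendant '{"dp":[[0,0.1,-0.01],[0,0,0],[0,0,0]],"rotation":[[0,0,0],[0,0,0],[0,0,0]],"gripper":[0.2,0.2,0.2]}' | grep -E 'tool_pos|^force'; done; python3 fz.py
python3 - <<'E'
from h import *
c=cam('wrist')
w=cv2.resize(c['frame'][200:275,280:380],(400,300),interpolation=cv2.INTER_CUBIC)
s=cam('side'); b=cv2.resize(s['frame'][195:255,297:377],(400,300),interpolation=cv2.INTER_CUBIC)
cv2.imwrite('pics/crop5.png',np.hstack([w,b])); T=ctrl.sense()['tool_pos']
print([proj(c,(T[0],T[1],z)).round(1) for z in (.06,.1,.131)],[proj(c,(.5674,.0767,z)).round(1) for z in (.06,.1)], R.from_rotvec(ctrl.sense()['tool_rot']).as_matrix().round(4)[:,2])
E
```

```text
tool_pos: [0.5646, 0.0767, 0.1477]
force: [-5.6, 0.6, 7.3]
tool_pos: [0.5656, 0.0767, 0.1478]
force: [-5.6, 0.3, 8.0]
tool_pos: [0.5666, 0.0767, 0.1479]
force: [-5.3, 0.6, 7.2]
tool_pos: [0.5676, 0.0767, 0.148]
force: [-5.4, -0.3, 6.5]
15.95 [0.5676 0.0767 0.148 ] 0.02787704969666155 [-4.98 -0.28  6.72] [-0.03  1.35 -0.05]
[array([326.5, 243. ]), array([326.5, 259.8]), array([326.6, 277.1])] [array([326.3, 243. ]), array([326.3, 259.7])] [-5.7e-03 -1.0e-04 -1.0e+00]
```

View pics/crop5.png

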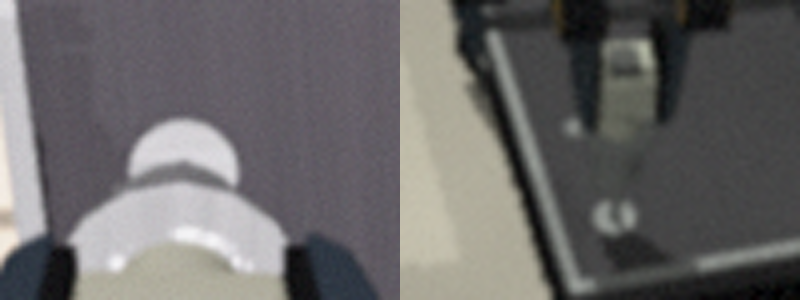

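The wrist crop has the ring centre (col ~326) aligned with the collar centre (col ~326), so the hook is under the head. I'll push on slightly to feel for the shank.

```bash
for i in 1 2; do python3 -m pendant '{"dp":[[0,0.07,0],[0,0,0],[0,0,0]],"rotation":[[0,0,0],[0,0,0],[0,0,0]],"gripper":[0.2,0.2,0.2]}' | grep -E 'tool_pos|^force'; python3 fz.py; done
```

```text
tool_pos: [0.5683, 0.0767, 0.148]
force: [-4.8, 0.4, 7.2]
16.6 [0.5682 0.0767 0.148 ] 0.027621618406540142 [-5.09  0.14  7.38] [-0.1   1.26 -0.02]
tool_pos: [0.5687, 0.0767, 0.1479]
force: [-5.9, -0.1, 7.6]
17.15 [0.5687 0.0767 0.148 ] 0.02799256338168113 [-5.24  0.3   7.26] [-0.07  1.38  0.01]
```

```bash
for i in 1 2; do python3 -m pendant '{"dp":[[0,0.06,0],[0,0,0],[0,0,0]],"rotation":[[0,0,0],[0,0,0],[0,0,0]],"gripper":[0.2,0.2,0.2]}' | grep -E 'tool_pos'; python3 fz.py; done
```

```text
tool_pos: [0.5689, 0.0767, 0.1479]
17.7 [0.5689 0.0766 0.1479] 0.027994357381537615 [-6.3   0.07  7.98] [-0.12  1.59  0.  ]
tool_pos: [0.569, 0.0766, 0.1479]
18.25 [0.569  0.0766 0.1478] 0.02791196350663799 [-6.81  0.13  8.21] [-0.09  1.77 -0.02]
```

The tip has met the shank: it stalls at x = 0.569 with the force rising. I'll relieve the side load, then let the spring draw the hook up.

```bash
python3 -m pendant '{"dp":[[0,-0.1,0],[0,-0.08,0],[0,0,0],[0,0,0]],"rotation":[[0,0,0],[0,0,0],[0,0,0],[0,0,0]],"gripper":[0.2,0.2,0.2,0.2]}' | grep -E 'tool_pos|^force'; python3 fz.py
for i in 1 2; do python3 -m pendant '{"dp":[[0,0,-0.1],[0,0,-0.1],[0,0,0],[0,0,0]],"rotation":[[0,0,0],[0,0,0],[0,0,0],[0,0,0]],"gripper":[0.2,0.2,0.2,0.2]}' | grep -E 'tool_pos|^force'; done; python3 fz.py
```

```text
tool_pos: [0.5687, 0.0767, 0.148]
force: [-4.7, 0.3, 6.5]
18.8833 [0.5687 0.0767 0.148 ] 0.027719556472608445 [-4.3  -0.11  6.65] [-0.05  1.14  0.07]
tool_pos: [0.5687, 0.0767, 0.15]
force: [-4.3, -0.1, 6.7]
tool_pos: [0.5688, 0.0766, 0.1518]
force: [-4.8, 0.4, 4.6]
19.85 [0.5688 0.0767 0.1518] 0.028091746272101314 [-5.82  0.11  5.64] [-0.12  1.37 -0.04]
```

```bash
python3 -m pendant '{"dp":[[0,-0.1,0],[0,-0.1,0],[0,0,0],[0,0,0]],"rotation":[[0,0,0],[0,0,0],[0,0,0],[0,0,0]],"gripper":[0.2,0.2,0.2,0.2]}' | grep -E 'tool_pos|^force'; python3 fz.py
python3 -m pendant '{"dp":[[0,0,-0.05],[0,0,-0.05],[0,0,0],[0,0,0]],"rotation":[[0,0,0],[0,0,0],[0,0,0],[0,0,0]],"gripper":[0.2,0.2,0.2,0.2]}' | grep -E 'tool_pos|^force'; python3 fz.py
```

```text
tool_pos: [0.5684, 0.0767, 0.1521]
force: [-4.0, 0.4, 4.9]
20.4833 [0.5684 0.0767 0.1521] 0.02747068138217267 [-4.34  0.08  3.63] [-0.09  1.14 -0.05]
tool_pos: [0.5684, 0.0767, 0.1523]
force: [-3.4, 1.3, -4.6]
21.1167 [0.5683 0.0767 0.1524] 0.027921790566283463 [-2.61  0.7  -6.93] [0.05 0.69 0.01]
```

Pulling up is now resisted (−7 N), so the hook is clamped under the head. I'll ease off and open.

```bash
python3 -m pendant '{"dp":[[0,-0.05,0.06],[0,0,0],[0,0,0]],"rotation":[[0,0,0],[0,0,0],[0,0,0]],"gripper":[0.2,0.2,0.2]}' | grep -E 'tool_pos|^force'; python3 fz.py
python3 -m pendant '{"dp":[[0,0,0],[0,0,0],[0,0,0],[0,0,0],[0,0,0],[0,0,0]],"rotation":[[0,0,0],[0,0,0],[0,0,0],[0,0,0],[0,0,0],[0,0,0]],"gripper":[0.4,0.6,0.8,0.8,0.8,0.8]}'; python3 fz.py
```

```text
tool_pos: [0.5682, 0.0767, 0.1524]
force: [-2.6, 1.0, -8.1]
21.6667 [0.5682 0.0767 0.1525] 0.027819900250256758 [-2.35  0.58 -9.15] [0.05 0.6  0.01]
clock: 22.17
tool_pos: [0.569, 0.0767, 0.1534]
tool_rot: [2.223, 2.218, 0.002]
force: [-1.1, -0.3, 0.6]
opening: 0.0652
finger_force: 0.0
22.4667 [0.5684 0.0767 0.1527] 0.07267030737379532 [ 0.1  -0.02 -0.01] [-0.09  0.01  0.03]
```

Released without contact forces. I'll retreat upwards and check.

```bash
python3 -m pendant '{"dp":[[0,0,-0.5],[0,0,-1.5],[0,0,-2.5],[0,0,-3],[0,0,-3],[0,0,-2],[0,0,0],[0,0,0]],"rotation":[[0,0,0],[0,0,0],[0,0,0],[0,0,0],[0,0,0],[0,0,0],[0,0,0],[0,0,0]],"gripper":[0.8,0.8,0.8,0.8,0.8,0.8,0.8,0.8]}'
python3 - <<'E'
from h import *
c=cam('wrist');s=cam('side')
w=cv2.resize(c['frame'][190:340,225:425],(400,300),interpolation=cv2.INTER_CUBIC)
b=cv2.resize(s['frame'][185:260,290:390],(400,300),interpolation=cv2.INTER_CUBIC)
cv2.imwrite('pics/crop6.png',np.hstack([w,b]))
for z in(.06,.131,.172,.182): print(z,'upright axis: wrist',((proj(c,(.5678,.0767,z))-[225,190])*2).round(),'side',((proj(s,(.5678,.0767,z))-[290,185])*4+[400,0]).round())
E
```

```text
clock: 23.13
tool_pos: [0.5688, 0.0768, 0.2791]
tool_rot: [2.222, 2.218, 0.004]
force: [-0.7, 0.2, -1.0]
opening: 0.0729
finger_force: 0.0
0.06 upright axis: wrist [198.  42.] side [597. 215.]
0.131 upright axis: wrist [198.  71.] side [602. 141.]
0.172 upright axis: wrist [199.  93.] side [605.  95.]
0.182 upright axis: wrist [199. 100.] side [606.  84.]
```

View pics/crop6.png

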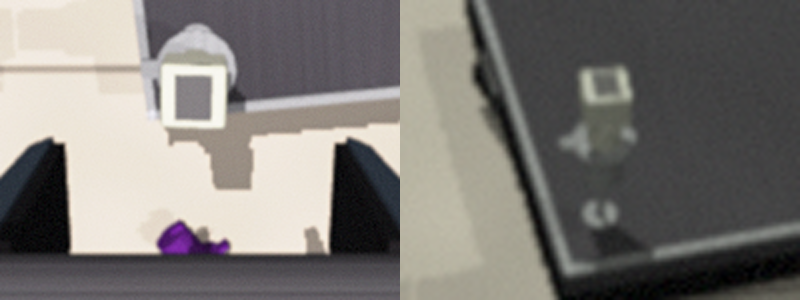

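The thermometer stands upright on the stud. The cap top is at (194,96) in the wrist crop and (605,84) in the side crop, within about 1.5 mm of the upright axis. Handing in.

```bash
python3 -c "
from station import ctrl
print(ctrl.hand_in())"
```

```text
the job is handed in; nothing more can be done
None
```

The thermometer is clipped onto the griddle's stud, standing upright and let go. I handed the job in at about 23 s; the hand-in call returned no verdict.

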